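# Find the socket that fits the lathe clamp nut

### The job

Find which of the three sockets on the wooden board fits the nut of the middle clamp plate on the blue lathe bed, trying them on it as needed. A socket that does not go fully down on the nut must be put back standing upright on the board. Finish while still holding the fitting socket in the gripper, upright and fully home on the middle nut, with the other two sockets standing on the board and the wooden blank, tin and screwdriver left where they are.

Things in the scene. Friction and masses are not known exactly. Their poses are not given: they have to be found in the camera images.
- socket_small_center (a point): Small steel socket, one of three standing mouth down on the board. Each is 76 mm tall: below, a 38 mm round barrel; above, a 38 mm hexagonal grip 24 mm across flats. Here barrel 30 mm in diameter, hex mouth 18 mm across flats, 28 mm deep. Point: its centre, 38 mm above its foot; z up its axis, x square to a pair of flats (flats face 0, 60, 120.. deg from x, mouth and grip alike).
- socket_medium_center (a point): Medium socket, as the small one (same height, grip, axes, centre point), but barrel 35 mm in diameter, hex mouth 23 mm across flats and 21 mm deep. Every mouth has a lead-in at its rim, 3 mm tall and 2 mm wide all round; every socket weighs about 220 g.
- socket_large_center (a point): Large socket, as the small one, but barrel 40 mm in diameter, hex mouth 28 mm across flats and 14 mm deep.
- nut_a (a point): One of three fixed hex nuts, each 12 mm high on its own round steel clamp plate (90 mm diameter, 15 mm thick) on the bed. They are 16, 21 and 26 mm across flats; which size this one is, is not told: see or try. Places are shuffled. Point: on the nut's axis at its foot, the plate's top, where the rim of a fully seated socket rests; z up, x square to a pair of flats.
- nut_b (a point): Another of the three nuts, described as nut_a. From each nut rises a threaded stud: 15 mm above the 16 mm nut's top, 8 mm above the 21 mm nut's, 1 mm above the 26 mm nut's. A fitting socket (mouth 2 mm wider than the nut) goes down until its rim meets the plate.
- nut_c (a point): Another of the three nuts, described as nut_a. A socket too small stays on top of any nut, rim 9 to 12 mm above the plate. One a size too large slips over the nut but is too shallow: it stops on the stud, rim about 6 mm above the plate; two sizes too large, about 13 mm (a little less if pressed hard).
- bed_mid (a point): Middle of the top face of the fixed blue lathe bed with steel ways, 60 mm high and 100 mm wide, which runs across in front of the robot; y points along the bed. The middle clamp plate is within 60 mm of this point along the bed; the other two are 250 to 290 mm away to either side.
- board: Fixed light wooden board, 110 mm by 400 mm by 30 mm thick, that the sockets stand on in a row, 120 mm apart; origin at the centre of its underside, y along its length, z up.
- blank_center (a point): Bystander: square wooden turning blank 45 x 130 x 45 mm lying on the bench; its centre. Leave alone.
- tin_center (a point): Bystander: plain metal tin, 76 mm in diameter, 60 mm tall; its centre. Leave alone.
- driver: Bystander: screwdriver lying on the bench beyond the lathe bed; origin under its middle. Leave alone.
Things that resemble listed ones, but are neither listed nor needed, are in the scene too. Leave any green or turquoise look-alike of the part that bears socket_medium_center alone. Leave any purple look-alike of the part that bears socket_large_center alone.

How it is judged (in metres and radians):
At the end, for the whole second after the job is handed in: The socket that matches the middle nut is over it (axis within 5 mm, upright within 4 degrees), its rim no more than 3 mm above the clamp plate, and gripped by the fingers (over 3 N); the other two stand upright on the board (((y of nut_a in the frame of bed_mid between -0.15 and 0.15 m and z of socket_large_center in the frame of nut_a below 0.041 m and horizontal distance between socket_large_center and nut_a below 0.005 m and angle between socket_large_center's own z axis and vertical below 0.07 rad and contact force between the fingers and socket_large above 3 N and angle between each of socket_small_center, socket_medium_center's own z axis and vertical below 0.1 rad and z of socket_small_center in the frame of board between 0.062 and 0.074 m and x of socket_small_center in the frame of board between -0.055 and 0.055 m and y of socket_small_center in the frame of board between -0.2 and 0.2 m and z of socket_medium_center in the frame of board between 0.062 and 0.074 m and x of socket_medium_center in the frame of board between -0.055 and 0.055 m and y of socket_medium_center in the frame of board between -0.2 and 0.2 m) or (y of nut_b in the frame of bed_mid between -0.15 and 0.15 m and z of socket_small_center in the frame of nut_b below 0.041 m and horizontal distance between socket_small_center and nut_b below 0.005 m and angle between socket_small_center's own z axis and vertical below 0.07 rad and contact force between the fingers and socket_small above 3 N and angle between each of socket_medium_center, socket_large_center's own z axis and vertical below 0.1 rad and z of socket_medium_center in the frame of board between 0.062 and 0.074 m and x of socket_medium_center in the frame of board between -0.055 and 0.055 m and y of socket_medium_center in the frame of board between -0.2 and 0.2 m and z of socket_large_center in the frame of board between 0.062 and 0.074 m and x of socket_large_center in the frame of board between -0.055 and 0.055 m and y of socket_large_center in the frame of board between -0.2 and 0.2 m) or (y of nut_c in the frame of bed_mid between -0.15 and 0.15 m and z of socket_medium_center in the frame of nut_c below 0.041 m and horizontal distance between socket_medium_center and nut_c below 0.005 m and angle between socket_medium_center's own z axis and vertical below 0.07 rad and contact force between the fingers and socket_medium above 3 N and angle between each of socket_small_center, socket_large_center's own z axis and vertical below 0.1 rad and z of socket_small_center in the frame of board between 0.062 and 0.074 m and x of socket_small_center in the frame of board between -0.055 and 0.055 m and y of socket_small_center in the frame of board between -0.2 and 0.2 m and z of socket_large_center in the frame of board between 0.062 and 0.074 m and x of socket_large_center in the frame of board between -0.055 and 0.055 m and y of socket_large_center in the frame of board between -0.2 and 0.2 m))); the arm keeps its last pose, push and grip.
It fails at once if the wooden blank is moved by more than 25 mm (distance of blank_center from where it was at the start of the episode above 0.025 m).
It fails at once if the tin is moved by more than 25 mm (distance of tin_center from where it was at the start of the episode above 0.025 m).
It fails at once if the screwdriver is moved by more than 25 mm (distance of driver from where it was at the start of the episode above 0.025 m).
It also fails if it takes over 58 s, if anything falls off the work surface, if the arm or the gripper's body presses on something with over 40 N, if the wrist force passes 120 N, or if a joint passes its speed limit or range.

### The arm

A 6-joint arm with a two-finger parallel gripper is mounted at the origin on the work surface. World frame = base frame: x ahead of the robot, y to its left, z up, the work surface at z = 0. Lengths are in mm, angles in rad, forces in N, time in s.
With the tool pointing down it reaches from about 275 to 750 mm from the base axis. Payload 10.2 kg.
Tool frame: the origin (TCP) lies at the very end of the fingers, on their centre line; the grasp point (between the pads) lies 19 mm behind it; z points along the fingers, y is the direction in which the jaws open and shut (so a half turn about z gives the same grasp; the last joint's range is limited). The gripper opens to 85 mm and grips with 20 to 120 N. Pads are 22 mm wide; open, the fingers measure 114 mm over their backs; the gripper's body (76 mm by 85 mm) begins 54 mm behind the grasp point. The pads swing forward as they close: fully open they stand 13 mm farther back than shut.
Start: joints at [-1.536, 0.313, 1.498, -0, 1.331, -0.223], TCP at [133.837, -507.66, 231.294] pointing down, gripper open.
Joint ranges: [-2.94, 2.94], [-0.97, 2.17], [0.19, 2.56], [-1.23, 4.37], [0.02, 3.11], [-2.88, 2.88]. Speed limits (rad/s): [2.39, 2.39, 3.01, 3.14, 3.14, 3.14].

### API

Orientations are given as a unit quaternion [w, x, y, z].
In Python, from rig import readout, cams, finish_job gives the robot as it stands. The module is installed in compiled form; this text tells all that it offers.
- The arm moves only by the tool carry_out, never from a script. Its argument "steps" is one flat list of numbers, 7 for each row, row after row: the shift along the tool's x, y, z in cm, then the turn, a rotation vector about the tool's x, y, z in units of 5 degrees (1.0 is 5 degrees), then the opening, from -1 (shut) to 1 (fully open), so that 0 is half open. In form: [x, y, z, ax, ay, az, hand, x, y, z, ax, ay, az, hand, ...]. A call has 1 to 20 rows; each row shifts and turns the commanded pose from where the row before left it, along the tool's axes as they then stand; what a row does not reach is not made up. A row lasts 1/12 s, in which the tool goes at most 41.7 mm and 7.16 degrees, less where a joint would pass 70% of its speed; a pose out of reach is approached as far as the arm can. A call with a gripper value outside its range is refused whole. The fingers move at their own pace and stop on an object; "grip_force" is the grip in N (left out, the last holds). Time passes only in rows, so rows that do not move let the fingers close. It gives the time, the measured TCP pose, the force and the opening at its end, in the units of the state.
- readout.sense(): the state, without advancing time (a new reading comes with each control period).
- cams.capture(name): name is "scene" or "top" or "wrist"; returns the picture (420x560x3 uint8, red, green, blue); there is no depth.
- cams.calibration(name): a dict with "fx", "fy", "cx", "cy" (pixels), "k1" (the pictures are not rectified: a ray, as slopes to the right and down, at radius r is drawn at 1 + k1 r^2 times it, then the intrinsics apply), "R" (3x3) and "t" (3): a world point X has camera coordinates R X + t; the wrist camera has in their place "T_tool_cam" (4x4, takes a point from camera to tool coordinates, whose origin is the TCP and whose axes are the flange's). Camera axes: x right, y down, z forward; pixel columns grow to the right and rows downward; lengths in mm; the calibration is good to about 2 mm. A picture is of the moment at which its call begins: read the wrist's pose just before it. calibration takes no time and is no camera call.
- finish_job(): hands the job in, once; it reports no verdict.
The state is a dict: "time_s": time; "joints": joint angles; "dq": joint speeds; "tau": joint torques, N m; "eef_pos": TCP position; "ee_rot": TCP orientation; "force": force on the tool from outside, world axes, zero at the start; "wrist_torque": the same for the moment, N m; "grip_width": opening from 0.0 (shut) to 1.0 (fully open).
Only numpy, scipy, OpenCV 4.12 (cv2) and the standard library are available. Lean on these libraries where they do the work, as an engineer would, in place of code of your own. Each camera call takes 0.05 s, during which the arm holds its last target.

## Working session

There is one attempt and no reset: what is moved stays moved. The work goes in short steps, Python scripts to look and compute and a tool call to move; the robot and the scene stay as the last step left them, time stands still between calls to the robot, and variables do not carry over. Pictures are saved under pics/ and viewed, and the job is handed in when it is done.

Besides the shell and the picture viewer there is one more tool, called after ">>>" by a JSON object that holds its "fn" and its "kwargs", one argument or row to a line. carry_out: Moves the arm, as the interface text tells. Its arguments: {"type":"object","properties":{"steps":{"type":"array","items":{"type":"number"}},"grip_force":{"type":"number"}},"required":["steps"]}

```bash
mkdir -p pics; python3 - <<'E'
from rig import readout, cams
import cv2
print(readout.sense())
for n in ["scene","top","wrist"]:
    im=cams.capture(n); cv2.imwrite(f"pics/{n}0.png",im[:,:,::-1]); 
    c=cams.calibration(n); print(n,{k:(v.tolist() if hasattr(v,'tolist') else v) for k,v in c.items()})
E
```

```text
{'time_s': 0.0, 'joints': array([-1.53641046e+00,  3.13467801e-01,  1.49845607e+00,  2.31657272e-05,
        1.33100371e+00, -2.23437290e-01]), 'dq': array([ 0.00128591,  0.00152886,  0.00142825,  0.00029978, -0.00055975,
        0.00084329]), 'tau': array([ 1.51869466e-03, -4.12267470e+01, -2.59741062e+01, -8.39219774e-05,
        4.20039738e-03,  1.05917263e-05]), 'eef_pos': array([ 133.82825848, -507.38408024,  230.71882451]), 'ee_rot': array([-6.63421756e-04,  9.91702537e-01,  1.28552064e-01,  7.41979120e-05]), 'force': array([-0.23437237, -0.34979099, -0.11454872]), 'wrist_torque': array([-0.00682763, -0.01966551,  0.02387533]), 'grip_width': 1.0030228151583942}
scene {'fx': 430.5167729634512, 'fy': 430.5167729634512, 'cx': 277.7876352265287, 'cy': 210.5795687435108, 'k1': -0.10344901168284766, 'R': [[0.7613281149524136, 0.6482945779028734, -0.00967686130620969], [0.39287346631936887, -0.4731431679807747, -0.7885340715881084], [-0.5157809039167773, 0.5965313762534639, -0.6149149341981702]], 't': [-426.42154676939504, -155.01052611808237, 1354.8223118898702]}
top {'fx': 530.6557673609645, 'fy': 530.6557673609645, 'cx': 281.34075968383956, 'cy': 210.2929251157475, 'k1': -0.20683225769004784, 'R': [[0.021781564254816015, -0.9997567080683303, 0.0034767989572123256], [-0.980806203610573, -0.02204243438233169, -0.1937351853575285], [0.19376468826292537, 0.0008097894023430691, -0.9810477000755342]], 't': [-20.37667628348122, 555.0022762617556, 1317.619696846196]}
wrist {'fx': 321.7910285477589, 'fy': 321.7910285477589, 'cx': 277.27026119834426, 'cy': 211.76036810841515, 'k1': -0.06440804501533208, 'T_tool_cam': [[6.994708528536498e-05, -0.947241090021047, -0.32052193760044295, 82.6356721224394], [0.9999998142769155, -0.00012779898794669641, 0.0005959140468535284, 0.4219310099491391], [-0.0006054366505404004, -0.320521919754571, 0.9472409051573442, -144.16994033010107], [0.0, 0.0, 0.0, 1.0]]}
```

View pics/scene0.png

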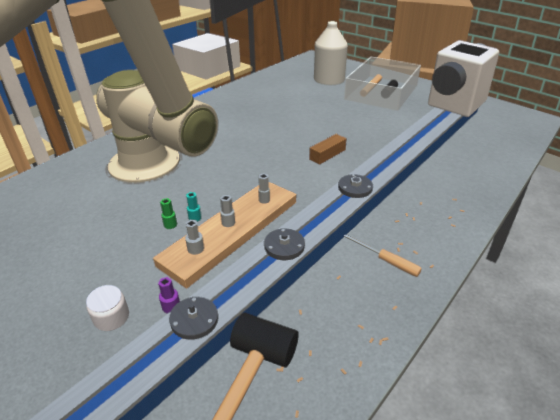

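View pics/top0.png

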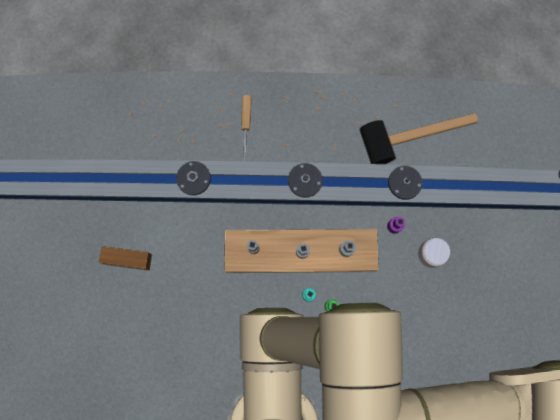

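View pics/wrist0.png

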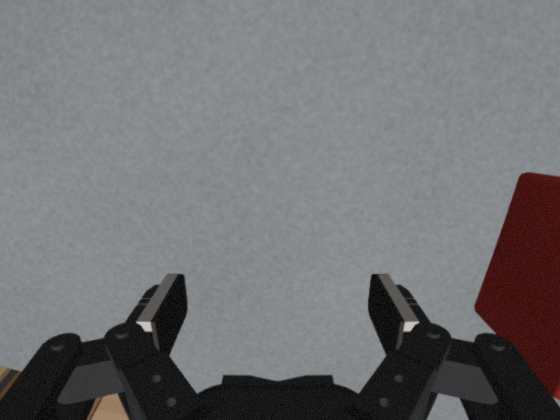

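```bash
cat > h.py <<'E'
import numpy as np, cv2
from rig import readout, cams
from scipy.spatial.transform import Rotation as Ro
def cam(n,st=None):
    c=cams.calibration(n)
    K=np.array([[c['fx'],0,c['cx']],[0,c['fy'],c['cy']],[0,0,1]]); d=np.array([c['k1'],0,0,0.])
    if n=='wrist':
        st=st or readout.sense(); q=st['ee_rot']; R=Ro.from_quat([q[1],q[2],q[3],q[0]]).as_matrix()
        T=np.eye(4);T[:3,:3]=R;T[:3,3]=st['eef_pos'];M=T@np.array(c['T_tool_cam'])
        Rw=M[:3,:3].T;t=-Rw@M[:3,3]
    else: Rw=np.array(c['R']);t=np.array(c['t'])
    return K,d,Rw,t
def pix2w(n,uv,z,C=None):
    K,d,R,t=C or cam(n)
    p=cv2.undistortPoints(np.array(uv,float).reshape(-1,1,2),K,d).reshape(-1,2)
    ray=np.c_[p,np.ones(len(p))]@R; o=-R.T@t
    s=(z-o[2])/ray[:,2]; return o+ray*s[:,None]
def w2pix(n,X,C=None):
    K,d,R,t=C or cam(n)
    return cv2.projectPoints(np.array(X,float).reshape(-1,3),cv2.Rodrigues(R)[0],t,K,d)[0].reshape(-1,2)
E
python3 - <<'E'
from h import *
im=cv2.imread('pics/top0.png')
a=cv2.resize(im[155:315,165:445],None,fx=2.85,fy=2.85,interpolation=cv2.INTER_CUBIC);cv2.imwrite('pics/topc.png',a)
b=im[160:350,110:380];cv2.imwrite('pics/scc.png',cv2.resize(cv2.imread('pics/scene0.png')[160:350,100:380],None,fx=2.85,fy=2.85,interpolation=cv2.INTER_CUBIC))
print(pix2w('top',[[253,247],[303,251],[347,248]],106))
print(pix2w('top',[[193,178],[305,180],[406,182]],90))
print(pix2w('top',[[225,230],[378,230],[225,271],[378,271]],30))
print(pix2w('top',[[126,258]],45),pix2w('top',[[436,252]],60), pix2w('top',[[309,294],[332,305],[397,224]],70))
E
```

```text
[[ 451.67482243   59.44781795  106.        ]
 [ 444.53925026  -63.47313713  106.        ]
 [ 454.09669468 -171.88056733  106.        ]]
[[ 627.52534671  220.07236455   90.        ]
 [ 628.30350548  -66.69499461   90.        ]
 [ 629.8130343  -327.77191034   90.        ]]
[[ 504.21191386  138.28611096   30.        ]
 [ 512.9493727  -263.71937946   30.        ]
 [ 396.87431262  134.09199732   30.        ]
 [ 404.89564943 -262.86590475   30.        ]]
[[421.31727446 394.0136792   45.        ]] [[ 453.20326563 -410.60415654   60.        ]] [[ 341.15488977  -81.66098889   70.        ]
 [ 314.75669515 -139.44134234   70.        ]
 [ 522.99567099 -306.08675979   70.        ]]
```

View pics/topc.png

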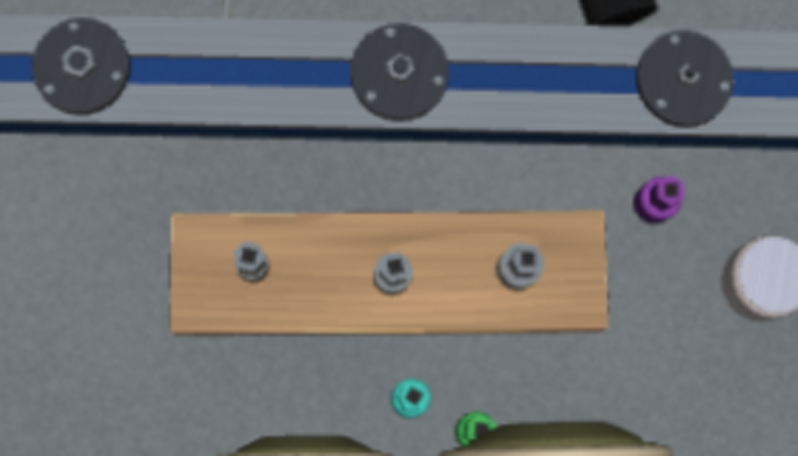

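View pics/scc.png

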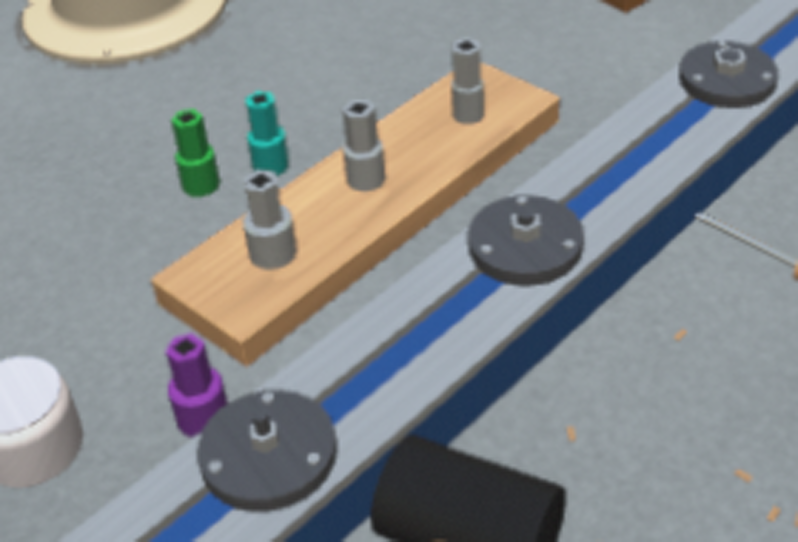

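Candidates: the grey medium socket at top (303,251). It could be confused with the turquoise one (309,294), the green one (332,305), the grey small (253,247) and large (347,248), and the purple one (397,224). The middle nut at (305,180) looks medium sized. I'll get a close view of it with the wrist camera.

>>> {"fn": "carry_out", "kwargs": {
  "steps": [1.5,-1.0,-0.1,0,0,0,1,2.9,-2.0,-0.12,0,0,0,1,2.9,-2.0,-0.12,0,0,0,1,2.9,-2.0,-0.12,0,0,0,1,2.9,-2.0,-0.12,0,0,0,1,2.9,-2.0,-0.12,0,0,0,1,2.9,-2.0,-0.12,0,0,0,1,2.9,-2.0,-0.12,0,0,0,1,2.9,-2.0,-0.12,0,0,0,1,2.9,-2.0,-0.12,0,0,0,1,2.9,-2.0,-0.12,0,0,0,1,2.9,-2.0,-0.12,0,0,0,1,2.9,-2.0,-0.12,0,0,0,1,2.9,-2.0,-0.12,0,0,0,1,2.9,-2.0,-0.12,0,0,0,1,2.9,-2.0,-0.12,0,0,0,1,2.7,-2.2,-0.12,0,0,0.95,1,0,0,0,0,0,1,1,0,0,0,0,0,1,1,0,0,0,0,0,0,1]
}}

```text
time_s: 1.82
eef_pos: [510.5, -64.4, 251.1]
ee_rot: [-0.0, 1.0, -0.001, -0.0]
force: [0.6, -0.1, -0.8]
grip_width: 1.003
```

```bash
python3 - <<'E'
from h import *
s=readout.sense();print(s['time_s'],s['eef_pos'],s['ee_rot'],s['joints'])
im=cams.capture('wrist');cv2.imwrite('pics/w1.png',im[:,:,::-1])
E
```

```text
1.8167 [510.50793999 -64.44610166 251.11040874] [-1.22891176e-04  9.99999641e-01 -7.53342043e-04 -3.67159560e-04] [-3.53551618e-01  2.76013376e-01  1.49473958e+00 -2.35467279e-05
  1.37161372e+00  1.21875606e+00]
```

View pics/w1.png

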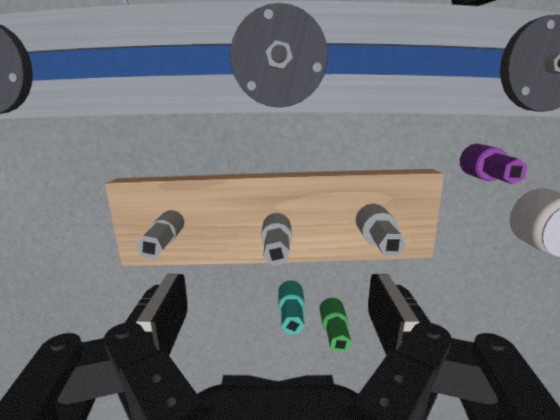

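```bash
python3 - <<'E'
from h import *
im=cv2.imread('pics/w1.png')
f=8
a=cv2.resize(im[18:90,235:325],None,fx=f,fy=f,interpolation=cv2.INTER_CUBIC);cv2.imwrite('pics/nutc.png',a)
b=cv2.resize(im[205:270,235:320],None,fx=f,fy=f,interpolation=cv2.INTER_CUBIC);cv2.imwrite('pics/sockc.png',b)
E
```

```text
(no output)
```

View pics/nutc.png

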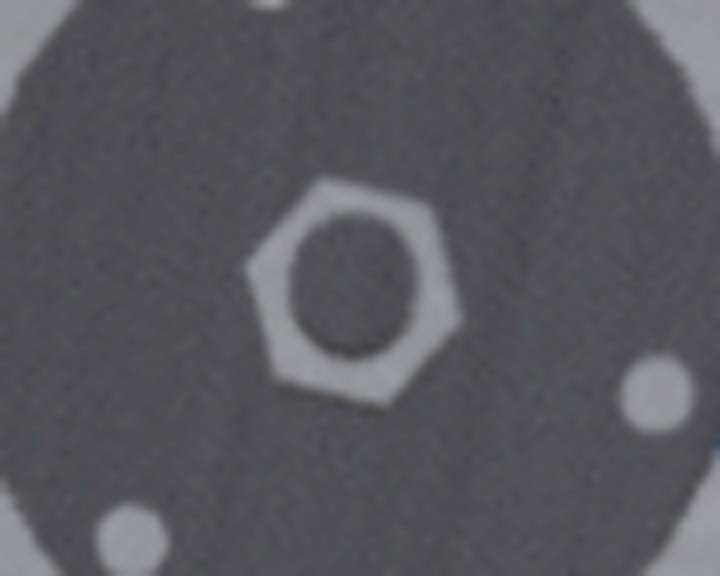

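View pics/sockc.png

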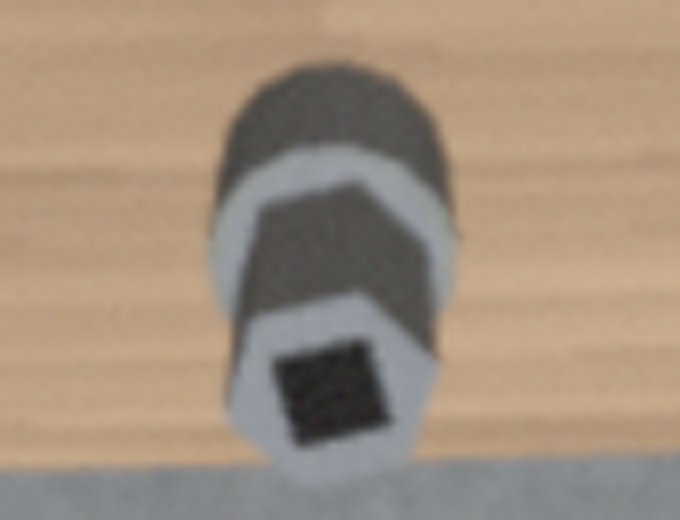

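```bash
python3 - <<'E'
from h import *
C=cam('wrist')
def hexa(pts,off,z):
    p=(np.array(pts)+.5)/8-.5+off
    w=pix2w('wrist',p,z,C); c=w.mean(0)
    r=w[:,:2]-c[:2]; R=np.hypot(*r.T); an=np.degrees(np.arctan2(r[:,1],r[:,0]))
    print(c.round(1),'AF',(R*3**.5).round(1),'mean',R.mean()*3**.5,'corner ang mod60',(an%60).round(1))
hexa([(325,178),(432,207),(463,320),(386,406),(275,378),(246,268)],[235,18],87)
hexa([(362,290),(438,358),(412,455),(310,485),(228,408),(245,322)],[235,205],106)
print(pix2w('wrist',[[(335+.5)/8-.5+235,(245)/8+205]],106-38,C))
E
```

```text
[635.1 -66.5  87. ] AF [21.1 21.2 21.3 21.1 21.5 21.1] mean 21.205330798874705 corner ang mod60 [15.5 16.4 17.3 16.9 15.  17.8]
[451.9 -64.4 106. ] AF [23.6 23.6 23.8 24.2 23.1 24.1] mean 23.733779233220968 corner ang mod60 [44.7 47.1 46.7 48.3 42.6 50.7]
[[454.50246243 -64.59507055  68.        ]]
```

>>> {"fn": "carry_out", "kwargs": {
  "steps": [-2,0,1.3,0,0,0,1,-2,0,1.3,0,0,0,1,-1.85,0,1.5,0,0,0,1,0,0,0,0,0,1.34,1,0,0,0,0,0,1.34,1,0,0,0,0,0,0,1,0,0,0,0,0,0,1]
}}

```text
time_s: 2.45
eef_pos: [451.9, -65.3, 210.6]
ee_rot: [-0.0, 0.993, -0.114, 0.0]
force: [0.2, -0.4, 0.1]
grip_width: 0.997
```

```bash
python3 - <<'E'
from h import *
s=readout.sense();print(s['time_s'],s['eef_pos'],s['ee_rot'],s['joints'])
im=cams.capture('wrist')[:,:,::-1];cv2.imwrite('pics/w2.png',im)
cv2.imwrite('pics/w2c.png',cv2.resize(im[150:260,220:340],None,fx=5,fy=5,interpolation=cv2.INTER_CUBIC))
E
```

```text
2.45 [451.91003964 -65.30538781 210.60648981] [-5.40311764e-06  9.93459110e-01 -1.14188356e-01  1.25778503e-04] [-4.01107311e-01  1.80375637e-01  1.72447000e+00  8.62708476e-05
  1.23650878e+00  1.39853667e+00]
```

View pics/w2c.png

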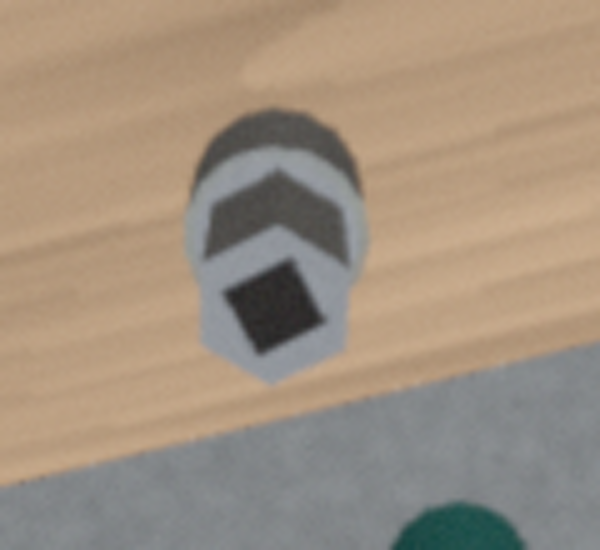

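View pics/w2.png

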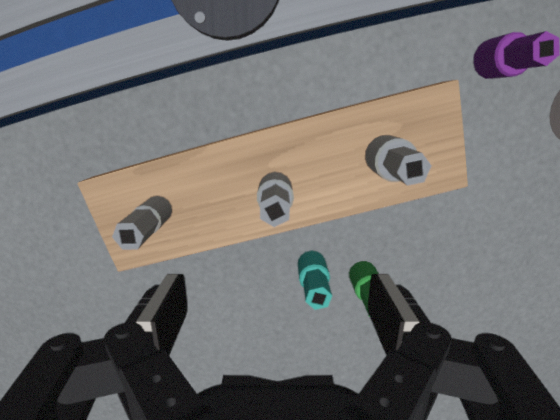

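```bash
python3 - <<'E'
from h import *
C=cam('wrist');s=readout.sense()
p=(np.array([(277,224),(348,266),(346,348),(272,384),(201,342),(203,262)])+.5)/5-.5+[220,150]
w=pix2w('wrist',p,106,C);c=w.mean(0);r=w[:,:2]-c[:2];R=np.hypot(*r.T)
print(c,R.mean()*3**.5,(np.degrees(np.arctan2(r[:,1],r[:,0]))%60).round(1))
q=s['ee_rot'];Rt=Ro.from_quat([q[1],q[2],q[3],q[0]]).as_matrix();print('tool off',Rt.T@(c-s['eef_pos']))
E
```

```text
[452.13226864 -63.44641956 106.        ] 23.787786189703905 [45.1 46.1 44.5 45.  44.8 44.5]
tool off [ -0.27912703  -1.80535669 104.59999666]
```

>>> {"fn": "carry_out", "kwargs": {
  "steps": [0,-0.18,2,0,0,0.2,1,0,0,3,0,0,0,1,0,0,3,0,0,0,1,0,0,3,0,0,0,1,0,0,1.6,0,0,0,1,0,0,1.05,0,0,0,1,0,0,0,0,0,0,1,0,0,0,0,0,0,-0.2,0,0,0,0,0,0,-0.6,0,0,0,0,0,0,-0.8,0,0,0,0,0,0,-1,0,0,0,0,0,0,-1,0,0,0,0,0,0,-1,0,0,0,0,0,0,-1,0,0,0,0,0,0,-1,0,0,0,0,0,0,-1],
  "grip_force": 50
}}

```text
time_s: 3.83
eef_pos: [452.6, -63.5, 74.5]
ee_rot: [0.0, 0.992, -0.125, 0.0]
force: [-0.7, 0.4, 6.4]
grip_width: 0.269
```

```bash
python3 - <<'E'
from h import *
s=readout.sense();print(s)
im=cams.capture('wrist')[:,:,::-1];cv2.imwrite('pics/w3.png',im)
E
```

```text
{'time_s': 3.8333, 'joints': array([-3.96462812e-01,  3.68018873e-01,  1.88521215e+00, -2.28267193e-04,
        8.87334141e-01,  1.42507360e+00]), 'dq': array([-1.29858466e-03, -1.41734944e-03,  3.14453312e-04, -1.12254772e-03,
        1.30361254e-05, -7.15625163e-04]), 'tau': array([  0.09463797, -34.80382562, -18.35440457,   0.16339259,
        -0.27261537,   0.04839432]), 'eef_pos': array([452.64795945, -63.46131842,  74.54968397]), 'ee_rot': array([ 2.22874660e-04,  9.92160333e-01, -1.24970403e-01,  4.71273938e-04]), 'force': array([-0.66307583,  0.42782668,  6.35264154]), 'wrist_torque': array([-0.02557864,  0.22955272,  0.06290338]), 'grip_width': 0.269030936851331}
```

View pics/w3.png

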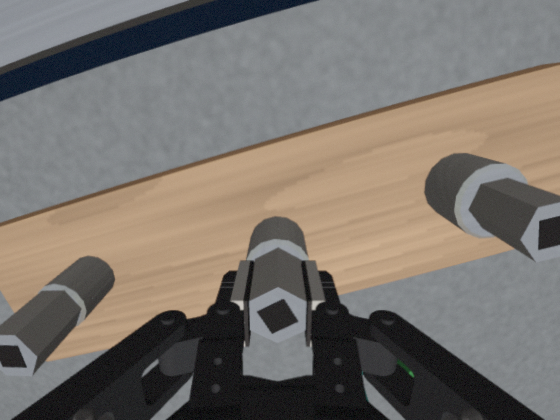

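>>> {"fn": "carry_out", "kwargs": {
  "steps": [0,0,-0.5,0,0,0,-1,0,0,-1.5,0,0,0,-1,0,0,-3,0,0,0,-1,0,0,-3,0,0,0,-1,0,0,-3,0,0,0,-1,0,0,-2,0,0,0,-1,0,0,-0.5,0,0,0,-1,2,-0.45,0,0,0,-1,-1,3,-0.7,0,0,0,-1,-1,3,-0.7,0,0,0,-1,-1,3,-0.7,0,0,0,-1,-1,2,-0.5,0,0,0,-1,-1,0.87,-0.19,0,0,0,-1,-1,0,0,0,0,0,-0.18,-1,0,0,0,0,0,0,-1,0,0,0,0,0,0,-1]
}}

```text
time_s: 5.22
eef_pos: [590.7, -39.6, 208.3]
ee_rot: [-0.0, 0.99, 0.142, -0.001]
force: [0.1, 0.0, -1.9]
grip_width: 0.276
```

```bash
python3 - <<'E'
from h import *
s=readout.sense();print(s['time_s'],s['eef_pos'],s['ee_rot'],s['grip_width'],s['force'])
im=cams.capture('wrist')[:,:,::-1];cv2.imwrite('pics/w4.png',im)
E
```

```text
5.2167 [590.73007023 -39.63152119 208.2930232 ] [-2.75929899e-04  9.89807274e-01  1.42411130e-01 -7.44652789e-04] 0.27574655363244466 [ 0.08316896  0.0440005  -1.90767566]
```

View pics/w4.png

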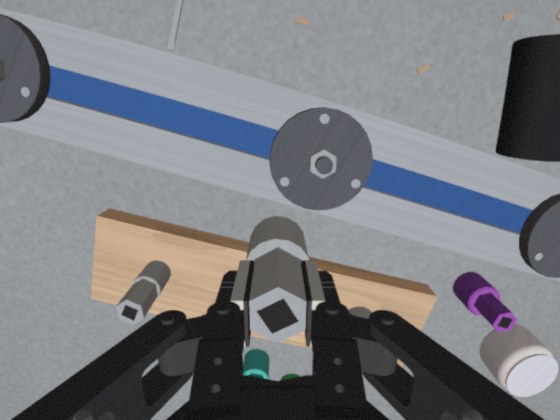

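```bash
python3 - <<'E'
from h import *
im=cv2.imread('pics/w4.png')
cv2.imwrite('pics/w4n.png',cv2.resize(im[135:195,290:360],None,fx=8,fy=8,interpolation=cv2.INTER_CUBIC))
cv2.imwrite('pics/w4s.png',cv2.resize(im[210:350,225:335],None,fx=4,fy=4,interpolation=cv2.INTER_CUBIC))
E
```

```text
(no output)
```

View pics/w4n.png

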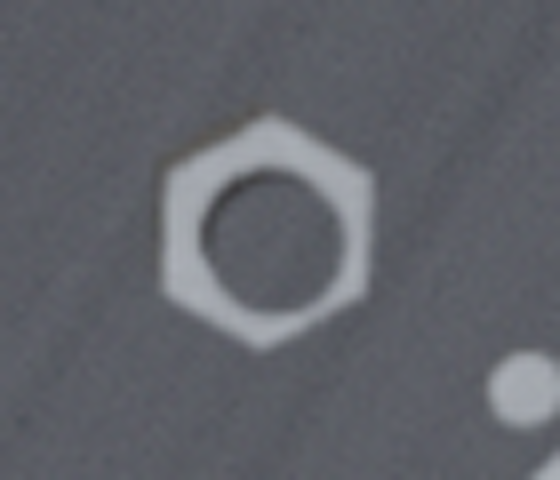

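View pics/w4s.png

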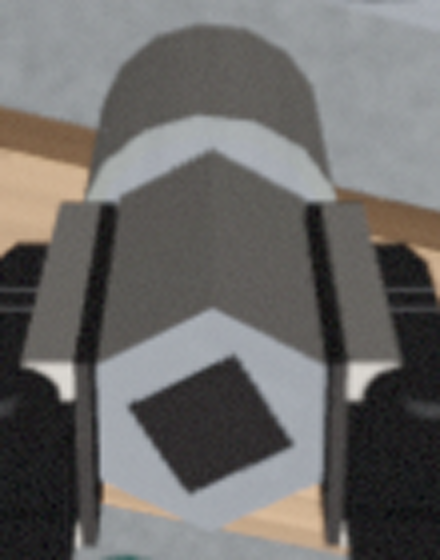

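```bash
python3 - <<'E'
from h import *
C=cam('wrist');s=readout.sense()
q=s['ee_rot'];Rt=Ro.from_quat([q[1],q[2],q[3],q[0]]).as_matrix()
print('yaw',np.degrees(np.arctan2(Rt[1,0],Rt[0,0])),'tilt',np.degrees(np.arccos(-Rt[2,2])))
for pts,f,off,z in [([(270,114),(375,174),(370,294),(264,351),(162,292),(165,172)],8,[290,135],87),([(212,308),(328,366),(322,492),(208,530),(102,490),(98,370)],4,[225,210],s['eef_pos'][2]+31.5)]:
    p=(np.array(pts)+.5)/f-.5+off
    w=pix2w('wrist',p,z,C);c=w.mean(0);r=w[:,:2]-c[:2];R=np.hypot(*r.T)
    a=(np.degrees(np.arctan2(r[:,1],r[:,0]))%60)
    print(c,R.mean()*3**.5,a.round(1),'tool off',Rt.T@(c-s['eef_pos']))
E
```

```text
yaw 16.37961053367008 tilt 0.05335302330881806
[635.03167147 -66.98792028  87.        ] 21.7161239095598 [17.8 16.3 16.5 17.1 16.1 16. ] tool off [ 34.84790186  38.67995991 121.62844828]
[589.16053638 -40.85857532 240.17315343] 24.364840335730086 [16.3 19.2 11.5 14.7 20.6 14.7] tool off [ -1.92189612   0.61429563 -31.49864204]
```

>>> {"fn": "carry_out", "kwargs": {
  "steps": [1.2,1.3,0,0,0,0,-1,1.2,1.3,0,0,0,0,-1,1.13,1.27,0,0,0,0,-1,0,0,1,0,0,0,-1,0,0,2,0,0,0,-1,0,0,2,0,0,0,-1,0,0,0.8,0,0,0,-1,0,0,0,0,0,0,-1,0,0,0,0,0,0,-1]
}}

```text
time_s: 6.02
eef_pos: [636.2, -66.5, 151.6]
ee_rot: [0.0, 0.99, 0.143, 0.0]
force: [0.8, 0.5, -1.3]
grip_width: 0.272
```

```bash
python3 - <<'E'
from h import *
s=readout.sense();print(s['time_s'],s['eef_pos'],s['ee_rot'],s['grip_width'],s['force'])
im=cams.capture('wrist')[:,:,::-1];cv2.imwrite('pics/w5.png',im)
im=cams.capture('scene')[:,:,::-1];cv2.imwrite('pics/s5.png',cv2.resize(im[130:290,180:390],None,fx=3.5,fy=3.5,interpolation=cv2.INTER_CUBIC))
E
```

```text
6.0167 [636.18374888 -66.54165617 151.56672457] [3.73230545e-05 9.89666867e-01 1.43385792e-01 7.26225417e-05] 0.27201216255306365 [ 0.76517291  0.52341152 -1.33551011]
```

View pics/w5.png

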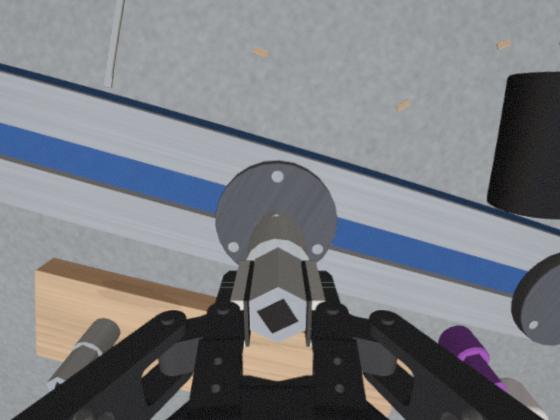

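View pics/s5.png

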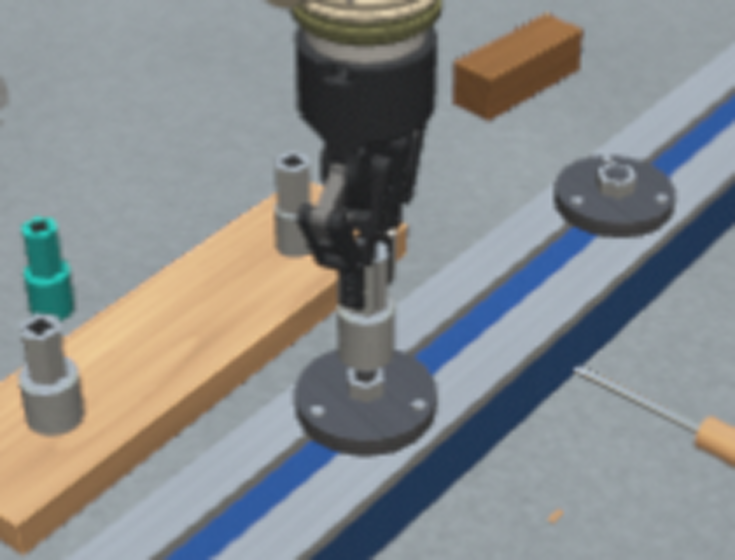

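>>> {"fn": "carry_out", "kwargs": {
  "steps": [-0.07,0.04,0.5,0,0,0,-1,0,0,0.5,0,0,0,-1,0,0,0.4,0,0,0,-1,0,0,0.3,0,0,0,-1,0,0,0.3,0,0,0,-1,0,0,0.3,0,0,0,-1,0,0,0,0,0,0,-1]
}}

```text
time_s: 6.7
eef_pos: [635.7, -66.8, 127.3]
ee_rot: [-0.0, 0.99, 0.144, -0.0]
force: [0.5, 1.8, -2.5]
grip_width: 0.27
```

>>> {"fn": "carry_out", "kwargs": {
  "steps": [0,0,0.3,0,0,0,-1,0,0,0.25,0,0,0,-1,0,0,0.2,0,0,0,-1,0,0,0.1,0,0,0,-1,0,0,0,0,0,0,-1,0,0,0,0,0,0,-1]
}}

```text
time_s: 7.2
eef_pos: [635.8, -66.8, 119.7]
ee_rot: [-0.0, 0.99, 0.144, -0.0]
force: [-2.7, 4.3, 1.3]
grip_width: 0.272
```

Its rim should be just about on the plate, with no sign of the stud blocking it. Now a small extra press to confirm contact.

>>> {"fn": "carry_out", "kwargs": {
  "steps": [0,0,0.1,0,0,0,-1,0,0,0,0,0,0,-1,0,0,0.05,0,0,0,-1,0,0,0,0,0,0,-1,0,0,0,0,0,0,-1]
}}

```text
time_s: 7.62
eef_pos: [636.0, -66.8, 119.6]
ee_rot: [0.0, 0.99, 0.144, 0.001]
force: [-5.1, 5.8, 11.4]
grip_width: 0.276
```

```bash
python3 - <<'E'
from h import *
s=readout.sense();print(s['time_s'],s['eef_pos'],s['ee_rot'],s['grip_width'],s['force'],s['wrist_torque'])
im=cams.capture('wrist')[:,:,::-1];cv2.imwrite('pics/w6.png',im)
im=cams.capture('scene')[:,:,::-1];cv2.imwrite('pics/s6.png',cv2.resize(im[170:290,180:340],None,fx=5,fy=5,interpolation=cv2.INTER_CUBIC))
E
```

```text
7.6167 [636.01316908 -66.78286911 119.56792453] [1.05919417e-05 9.89606981e-01 1.43797555e-01 5.34297424e-04] 0.2758562076927567 [-5.05250398  5.78051233 11.38614881] [ 1.09852767  1.11697016 -0.00257572]
```

View pics/s6.png

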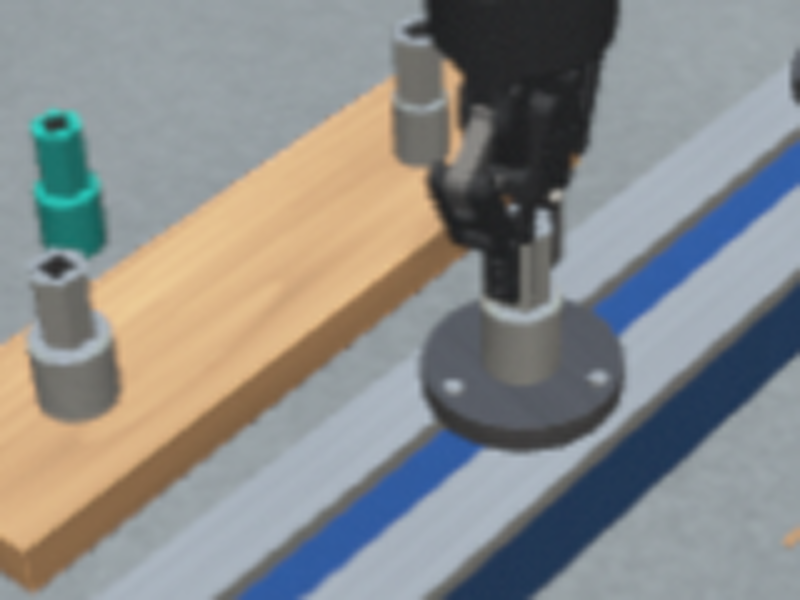

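View pics/w6.png

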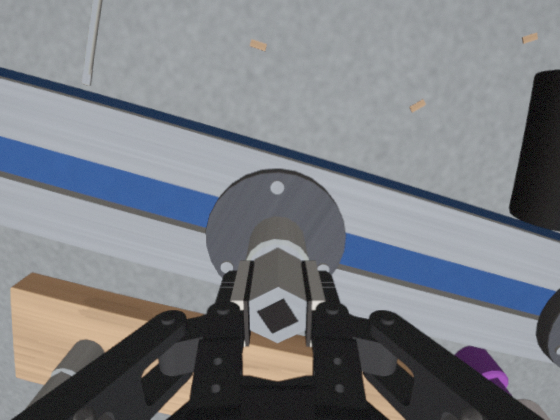

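```bash
python3 -c "
from rig import finish_job,readout
print(finish_job()); print(readout.sense()['eef_pos'])"
```

```text
the job is handed in; nothing more can be done
None
the job is handed in; nothing more can be done
```

The medium socket fits the middle nut, and I handed the job in with it gripped, upright and fully down on that nut. Only that socket was moved. No verdict was reported.

**Choosing the socket:** The wrist camera measured the middle nut at about 21 mm across flats, so I took the medium socket (23 mm mouth) off the board. I turned it about 31° to match the nut and lowered it on. I did not try the small or large socket.

**Last checks:**
- **Fit:** The tool stopped at z = 119.6 mm, against 119.5 mm expected with the rim on the plate. Pressing a further 1.5 mm did not move it, and the upward force rose to about 11 N.
- **Grip and tilt:** The tool pointed straight down to within about 0.1°, and the fingers were closed on the flats with a 50 N grip setting.
- **Picture:** The final scene view shows the rim on the clamp plate and the other two sockets still standing on the board. I kept clear of the blank, tin and screwdriver and felt no contact, but I took no final picture to measure where they are.

**Disagreements:**
- The top camera placed the socket and nut about 7 mm nearer the robot than the wrist camera did. I went with the wrist camera, and the clean fit supports it.
- Two wrist-camera estimates of where the socket sat in the grip differed by about 1.5 mm, which did not affect the fit.
- One sideways move ended about 27 mm off because I turned the tool while shifting it. I measured again and corrected it before lowering.

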